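Open the hopper gate over the crumb box

ROBOT

A 6-joint arm with a two-finger parallel gripper is mounted at the origin on the work surface. World frame = base frame: x ahead of the robot, y to its left, z up, the work surface at z = 0. Lengths are in m, angles in degrees, forces in N, time in s.
With the tool pointing down it reaches from about 0.375 to 0.75 m from the base axis. Payload 9 kg.
Tool frame: the origin (TCP) lies midway between the tips of the shut fingers; the grasp point (between the pads) lies 19 mm behind it; z points along the fingers, x is the direction in which the jaws open and shut, and the axes are right-handed (so a half turn about z gives the same grasp; the last joint's range is limited). The gripper opens to 85 mm and grips with 20 to 120 N. Pads are 22 mm wide; open, the fingers measure 114 mm over their backs; the gripper's body (76 mm by 85 mm) begins 54 mm behind the grasp point. The pads swing forward as they close: fully open they stand 13 mm farther back than shut.
Start: joints at [-81.916, 5.964, 5.575, 89.605, 0, 77.527], TCP at [0.211, -0.562, 0.231] pointing down, gripper open.
Joint ranges: [-171.21, 171.21], [-48.23, 106.86], [-62.78, 66.21], [-105.2, 120.99], [-86.42, 89.51], [-180, 180]. Speed limits (degrees/s): [127.2, 127.2, 147.25, 180, 180, 180].

INTERFACE

Orientations are given as a 3x3 rotation matrix whose columns are the frame's x, y, z axes.
In Python, from rig import sensors, capture, camera_model, order gives the robot as it stands. The module is installed in compiled form; this text tells all that it offers.
- The arm moves only by the tool send_rows, never from a script. Its argument "commands" is text: rows parted by semicolons, each of 5 numbers parted by spaces: the shift along the tool's x, y, z in mm, then the turn about the tool's z in rad, then the gripper's target within -1 to 1 (shut at 1, half-way at 0, fully open at -1). A call has 1 to 20 rows; each row is the pose to reach, as a shift and turn from the pose commanded when the call began, along the tool's axes at that moment; what a row does not reach only later rows make up. A row lasts 1/12 s, in which the tool goes at most 41.7 mm and 7.16 degrees, less where a joint would pass 70% of its speed; a pose out of reach is approached as far as the arm can. A call with a gripper value outside its range is refused whole. The fingers move at their own pace and stop on an object; "grip_force" is the grip in N (left out, the last holds). Time passes only in rows, so rows that repeat a pose let the fingers close. It gives the time, the measured TCP pose, the force and the opening at its end, in the units of the state.
- sensors.observe(): the state, without advancing time (a new reading comes with each control period).
- capture(name): name is "scene" or "side" or "wrist"; returns (picture, depth): 400x640x3 uint8, blue, green, red; 400x640 float32, m along the optical axis (not along the pixel's ray), 0 where there is no reading.
- camera_model(name): a dict with "fx", "fy", "cx", "cy" (pixels), "rvec" (rotation vector, rad) and "tvec" (3), from world to camera coordinates, as OpenCV has them; the wrist camera has in their place "mount" (4x4, takes a point from camera to tool coordinates, whose origin is the TCP and whose axes are the tool frame's). Camera axes: x right, y down, z forward; pixel columns grow to the right and rows downward; lengths in m; the calibration is good to about 2 mm. A picture is of the moment at which its call begins: read the wrist's pose just before it. camera_model takes no time and is no camera call.
- order.sign_off(): hands the job in, once; it reports no verdict.
The state is a dict: "time": time; "joint_positions": joint angles; "joint_velocities": joint speeds; "joint_torque": joint torques, N m; "ee_pos": TCP position; "tcp_rot": TCP orientation; "ft_force": force on the tool from outside, world axes, zero at the start; "ft_torque": the same for the moment, N m; "opening": finger opening in m.
Only numpy, scipy, OpenCV 4.12 (cv2) and the standard library are available. Lean on these libraries where they do the work, as an engineer would, in place of code of your own. Each camera call takes 0.05 s, during which the arm holds its last target.

TASK

Open the feed hopper that stands over the wooden box, the one with the orange grip: draw its slide gate straight out of the chute until it hits its end stop, then let go and leave it fully out. Leave the blue-gripped gate of the other hopper shut.

Things in the scene. Friction and masses are not known exactly. Their poses are not given: they have to be found in the camera images.
- gate_grip (a point): Middle of the orange grip to pull: an upright round post, 26 mm across, 56 mm tall (this point is 28 mm below its top), near the outer end of a flat steel blade whose upper face is 34 mm below this point. z is up; x points level towards its hopper, so the gate draws out along -x. Two stop blocks, 35 mm behind the middle of the shut grip, rise 13 mm above the blade.
- gate (a joint): How far the orange-gripped gate is drawn out, in m: 0 shut, 0.110 against the end stop. Starts up to 30 mm open. About 3 N of friction; no spring, stays where left. Its hopper is fixed to the bench, has a red rim 194 mm square and a wooden box below; shut, the grip is 108 mm in front of the rim, whose top is 105 mm above the grip's middle.
- spare_gate_grip (a point): Middle of the blue grip on the other hopper (blue rim, no box below), of the same size and axes as the orange one; not to be moved. Either hopper may stand on the left or right, each turned by up to 20 degrees.
- spare_gate (a joint): How far the blue-gripped gate is drawn out, in m: 0 is shut (as at the start), 0.110 is against its end stop.

How it is judged (in metres and radians):
At the end, for the whole second after the job is handed in: The orange-gripped gate rests fully drawn out, within 10 mm of its end stop, and the blue-gripped gate is still shut, to within 10 mm (value of joint gate above 0.1 m and velocity of joint gate between -0.01 and 0.01 m/s and value of joint spare_gate below 0.01 m); the robot touches nothing.
It fails at once if the blue-gripped gate is drawn out by more than 10 mm (value of joint spare_gate above 0.01 m).
It also fails if it takes over 32 s, if anything falls off the work surface, if the arm or the gripper's body presses on something with over 40 N, if the wrist force passes 120 N, or if a joint passes its speed limit or range.

## Working session

There is one attempt and no reset: what is moved stays moved. The work goes in short steps, Python scripts to look and compute and a tool call to move; the robot and the scene stay as the last step left them, time stands still between calls to the robot, and variables do not carry over. Pictures are saved under pics/ and viewed, and the job is handed in when it is done.

Besides the shell and the picture viewer there is one more tool, called after "Request:" by a JSON object that holds its "method" and its "body", one argument or row to a line. send_rows: Moves the arm, as the interface text tells. Its arguments: {"type":"object","properties":{"commands":{"type":"string"},"grip_force":{"type":"number"}},"required":["commands"]}

```bash
mkdir -p pics; python3 - <<'E'
from rig import sensors,capture,camera_model
import cv2,numpy as np
s=sensors.observe();print(s['time'],s['ee_pos'],s['tcp_rot'],s['opening'])
for n in ['scene','side']:
    p,d=capture(n);cv2.imwrite(f'pics/{n}0.png',p);np.savez(f'{n}0.npz',p=p,d=d);print(n,camera_model(n))
E
```

```text
0.0 [ 0.21064565 -0.56145528  0.23052665] [[ 3.51138868e-01 -9.36323374e-01 -1.87129818e-04]
 [-9.36322498e-01 -3.51138802e-01  1.31193244e-03]
 [-1.29410155e-03 -2.85456615e-04 -9.99999122e-01]] 0.08515894388510475
scene {'fx': 397.89842423240896, 'fy': 397.89842423240896, 'cx': 312.6350371583093, 'cy': 196.08135871373722, 'rvec': array([ 1.67649435,  1.95287963, -0.70943382]), 'tvec': array([ 0.0885502 , -0.31065462,  1.31428194])}
side {'fx': 372.9158087202868, 'fy': 372.9158087202868, 'cx': 321.15588734588533, 'cy': 196.88484178806672, 'rvec': array([ 0.12444032, -2.86404901,  1.21652843]), 'tvec': array([0.58227487, 0.15319489, 0.86600581])}
```

View pics/scene0.png

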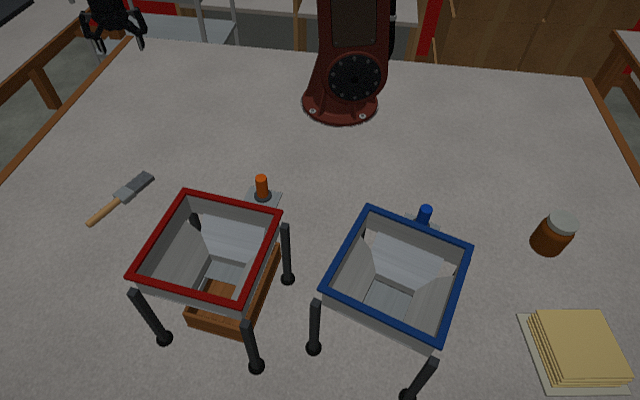

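View pics/side0.png

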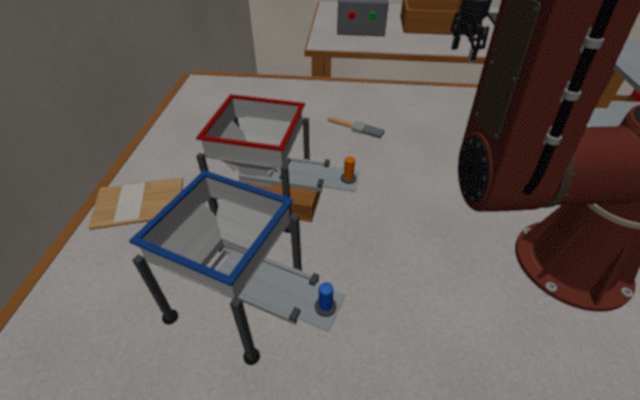

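The scene view shows the red-rim hopper over the box with its orange grip at about (262,186), and the blue grip at about (425,215). In the side view the grips are at (349,168) orange and (326,297) blue.

```bash
cat > h.py <<'E'
import cv2,numpy as np
from rig import camera_model
def cam(n):
    m=camera_model(n);R=cv2.Rodrigues(m['rvec'])[0];K=np.array([[m['fx'],0,m['cx']],[0,m['fy'],m['cy']],[0,0,1]]);return K,R,np.array(m['tvec']).reshape(3)
def pts(n,mask,d):
    K,R,t=cam(n);v,u=np.nonzero(mask&(d>0));z=d[v,u]
    c=np.linalg.inv(K)@np.stack([u*z,v*z,z]);return (R.T@(c-t[:,None])).T
def masks(p):
    h=cv2.cvtColor(p,cv2.COLOR_BGR2HSV);H,S,V=h[...,0],h[...,1],h[...,2]
    return {'orange':(H>=8)&(H<=16)&(S>200)&(V>90),'blue':(H>100)&(H<130)&(S>150)&(V>50),'red':((H<5)|(H>175))&(S>180)&(V>70)}
E
python3 - <<'E'
from h import *
P={}
for n in ['scene','side']:
    f=np.load(n+'0.npz');p,d=f['p'],f['d'];M=masks(p)
    for k in M:
        m=M[k]
        nl,lab,st,ce=cv2.connectedComponentsWithStats(m.astype('uint8'))
        for i in range(1,nl):
            if st[i,4]<40: continue
            q=pts(n,lab==i,d)
            if len(q)==0: continue
            print(n,k,st[i],ce[i].round(1),'med',np.median(q,0).round(3),'z',np.percentile(q[:,2],[2,98]).round(3))
            if k in('red','blue') and st[i,4]>800:
                zt=np.percentile(q[:,2],90); qq=q[abs(q[:,2]-zt)<.012]
                r=cv2.minAreaRect(qq[:,:2].astype('float32')); print('  rim',zt.round(3),r)
E
```

```text
scene orange [256 174  10   9  74] [260.4 178.1] med [ 0.532 -0.128  0.169] z [0.166 0.171]
scene blue [ 317  203  157  147 3487] [402.2 274.2] med [0.774 0.173 0.246] z [0.148 0.248]
  rim 0.247 ((0.7528614401817322, 0.15403079986572266), (0.19327743351459503, 0.19557197391986847), 70.45127868652344)
scene red [133   0  44  15 459] [155.5   6.9] med [-1.542 -1.422 -0.473] z [-0.519 -0.434]
scene red [416   0  27  56 732] [428.6  25.9] med [-1.544  0.462 -0.442] z [-0.641 -0.283]
scene red [633  19   7  12  51] [636.8  26.2] med [-1.544  1.693 -0.339] z [-0.366 -0.298]
scene red [622  65  10   9  53] [626.9  69.8] med [-1.547  1.801 -0.631] z [-0.654 -0.135]
scene red [ 124  188  159  122 2705] [205.7 252.9] med [ 0.792 -0.149  0.246] z [0.244 0.248]
  rim 0.247 ((0.7544234991073608, -0.15619724988937378), (0.19463272392749786, 0.19497907161712646), 83.01995849609375)
side orange [344 158  10  21 153] [348.6 167.8] med [ 0.53  -0.117  0.15 ] z [0.118 0.169]
side blue [ 131  170  161  115 2254] [212.1 230.4] med [0.744 0.193 0.246] z [0.242 0.247]
  rim 0.247 ((0.7514559030532837, 0.1545020043849945), (0.19405652582645416, 0.19384494423866272), 70.50365447998047)
side blue [319 283  14  28 323] [325.2 296.7] med [0.559 0.232 0.156] z [0.116 0.17 ]
side red [349  11   6   9  41] [351.5  14.9] med [ 0.553 -1.311  0.102] z [0.086 0.117]
side red [631  91   9  10  57] [635.7  95.7] med [-1.542 -2.089 -0.632] z [-0.656 -0.61 ]
side red [198  96 106  55 766] [250.8 125.2] med [ 0.757 -0.111  0.245] z [0.242 0.248]
```

```bash
python3 - <<'E'
from h import *
from rig import sensors
T=[]
for n in ['scene','side']:
    f=np.load(n+'0.npz');p,d=f['p'],f['d'];q=pts(n,masks(p)['orange'],d);q=q[(abs(q[:,0]-.53)<.05)&(abs(q[:,1]+.12)<.05)]
    t=q[q[:,2]>.1665]; c=cv2.minEnclosingCircle(t[:,:2].astype('float32'));print(n,len(t),t.mean(0).round(4),c, 'all',cv2.minEnclosingCircle(q[:,:2].astype('float32')))
g=np.array([.532,-.126,.142]);c=np.array([.7544,-.1562,.247])
v=(c-g)[:2];print('dist',np.linalg.norm(v),np.degrees(np.arctan2(v[1],v[0])))
s=sensors.observe();print(s['tcp_rot'].T@(g+[0,0,.055]-s['ee_pos']));print(camera_model('wrist')['mount'])
E
```

```text
scene 72 [ 0.532  -0.1275  0.1689] ((0.5311787724494934, -0.12803977727890015), 0.012751858681440353) all ((0.5307403206825256, -0.12812203168869019), 0.01308707520365715)
side 34 [ 0.5292 -0.123   0.1681] ((0.5283477902412415, -0.12208278477191925), 0.009779348969459534) all ((0.5296213626861572, -0.12186144292354584), 0.01060256827622652)
dist 0.22444108358319778 -7.732973506133602
[-0.2949136  -0.45382044  0.03404849]
[[ 9.99999719e-01 -3.56513888e-04 -6.59124684e-04 -1.55483547e-03]
 [ 5.22033548e-04  9.62459289e-01  2.71425579e-01 -6.79086498e-02]
 [ 5.37613686e-04 -2.71425847e-01  9.62459205e-01 -1.43058224e-01]
 [ 0.00000000e+00  0.00000000e+00  0.00000000e+00  1.00000000e+00]]
```

Request:
{"method": "send_rows", "body": {
  "commands": "-8 -12 0 -0.03 -1; -22 -34 0 -0.08 -1; -40 -62 0 -0.15 -1; -58 -90 0 -0.22 -1; -77 -118 0 -0.29 -1; -96 -147 0 -0.36 -1; -115 -176 0 -0.43 -1; -134 -205 0 -0.5 -1; -153 -234 0 -0.57 -1; -172 -263 0 -0.64 -1; -190 -292 0 -0.71 -1; -208 -320 0 -0.78 -1; -226 -348 0 -0.84 -1; -244 -375 0 -0.9 -1; -260 -400 0 -0.96 -1; -274 -422 0 -1.01 -1; -284 -438 0 -1.05 -1; -291 -448 0 -1.075 -1; -294 -453 0 -1.086 -1; -294 -453 0 -1.086 -1",
  "grip_force": 40
}}

```text
time: 1.77
ee_pos: [0.5318, -0.1269, 0.231]
tcp_rot: [[0.992, -0.125, -0.001], [-0.125, -0.992, 0.0], [-0.001, -0.0, -1.0]]
ft_force: [0.5, -0.4, 0.3]
opening: 0.0855
```

```bash
python3 - <<'E'
from h import *
from rig import sensors,capture
s=sensors.observe();R=np.array(s['tcp_rot']);p0=np.array(s['ee_pos'])
p,d=capture('wrist');cv2.imwrite('pics/w1.png',p)
m=camera_model('wrist');v,u=np.nonzero(masks(p)['orange']&(d>0));z=d[v,u]
c=np.stack([(u-m['cx'])/m['fx']*z,(v-m['cy'])/m['fy']*z,z,np.ones_like(z)])
t=(np.array(m['mount'])@c)[:3];w=(R@t).T+p0
print(s['time'],p0,R[:,0],s['joint_positions']);k=abs(w[:,2]-.169)<.003
print('top',k.sum(),w[k].mean(0),cv2.minEnclosingCircle(w[k][:,:2].astype('float32')),'tool',t.T[k].mean(0))
E
```

```text
1.7667 [ 0.53178071 -0.1269349   0.23099316] [ 9.92197792e-01 -1.24672557e-01 -5.44018795e-04] [-2.71342666e+01 -3.32132235e+00 -3.87696554e+00  8.94753661e+01
 -5.93063691e-03  7.00275842e+01]
top 1051 [ 0.52713624 -0.1249581   0.16921277] ((0.5274474024772644, -0.12544509768486023), 0.012388140894472599) tool [-0.00482108 -0.00137692  0.06178314]
```

View pics/w1.png

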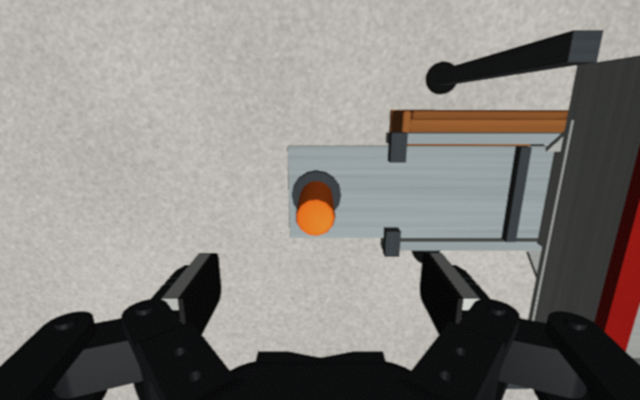

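The wrist view shows the orange post at (316,216) between the fingers, with the blade and rails running level across the image and the stop blocks at (397,146) and (391,242). The tool is lined up with the gate. Next I lower and close.

Request:
{"method": "send_rows", "body": {
  "commands": "-1 -1 4 0 -1; -2 -1 12 0 -1; -3 -1 24 0 -1; -3 -1 38 0 -1; -3 -1 52 0 -1; -3 -1 66 0 -1; -3 -1 80 0 -1; -3 -1 90 0 -1; -3 -1 97 0 -1; -3 -1 100 0 -1; -3 -1 100 0 -1; -3 -1 100 0 1; -3 -1 100 0 1; -3 -1 100 0 1; -3 -1 100 0 1; -3 -1 100 0 1; -3 -1 100 0 1; -3 -1 100 0 1; -3 -1 100 0 1; -3 -1 100 0 1",
  "grip_force": 40
}}

```text
time: 3.48
ee_pos: [0.529, -0.1262, 0.1318]
tcp_rot: [[0.992, -0.126, 0.001], [-0.126, -0.992, -0.0], [0.001, 0.0, -1.0]]
ft_force: [-1.8, 1.0, 5.5]
opening: 0.0248
```

Request:
{"method": "send_rows", "body": {
  "commands": "-2 0 0 0 1; -6 0 0 0 1; -12 0 0 0 1; -19 0 0 0 1; -26 0 0 0 1; -33 0 0 0 1; -40 0 0 0 1; -47 0 0 0 1; -54 0 0 0 1; -60 0 0 0 1; -66 0 0 0 1; -71 0 0 0 1; -75 0 0 0 1; -78 0 0 0 1; -80 0 0 0 1; -80 0 0 0 1"
}}

```text
time: 4.82
ee_pos: [0.449, -0.1161, 0.1318]
tcp_rot: [[0.992, -0.126, 0.001], [-0.126, -0.992, -0.001], [0.001, 0.001, -1.0]]
ft_force: [0.5, -0.0, 7.4]
opening: 0.025
```

Request:
{"method": "send_rows", "body": {
  "commands": "-1 0 0 0 1; -2 0 0 0 1; -3 0 0 0 1; -4 0 0 0 1; -5 0 0 0 1; -6 0 0 0 1; -6 0 0 0 1"
}}

```text
time: 5.4
ee_pos: [0.4434, -0.1154, 0.1318]
tcp_rot: [[0.992, -0.126, 0.001], [-0.126, -0.992, -0.001], [0.001, 0.001, -1.0]]
ft_force: [2.5, 0.4, 6.0]
opening: 0.0255
```

Request:
{"method": "send_rows", "body": {
  "commands": "-1 0 0 0 1; -2 0 0 0 1; -3 0 0 0 1; -4 0 0 0 1; -4 0 0 0 1"
}}

```text
time: 5.82
ee_pos: [0.4403, -0.115, 0.1318]
tcp_rot: [[0.992, -0.126, 0.003], [-0.126, -0.992, -0.001], [0.003, 0.0, -1.0]]
ft_force: [8.5, 0.2, 3.2]
opening: 0.0249
```

Request:
{"method": "send_rows", "body": {
  "commands": "-1 0 0 0 1; -2 0 0 0 1; -3 0 0 0 1; -3 0 0 0 1"
}}

```text
time: 6.15
ee_pos: [0.4403, -0.115, 0.1318]
tcp_rot: [[0.992, -0.125, 0.01], [-0.125, -0.992, -0.001], [0.01, -0.0, -1.0]]
ft_force: [28.9, -1.3, -7.8]
opening: 0.0256
```

The force jumped to 29 N with no further travel, so the gate is on its end stop. I ease off the pull, open the fingers and rise.

Request:
{"method": "send_rows", "body": {
  "commands": "2 0 0 0 1; 3 0 0 0 1; 3 0 0 0 -1; 3 0 0 0 -1; 3 0 0 0 -1; 3 0 0 0 -1; 3 0 0 0 -1; 3 0 0 0 -1; 3 0 0 0 -1; 3 0 0 0 -1; 3 0 -4 0 -1; 3 0 -12 0 -1; 3 0 -26 0 -1; 3 0 -42 0 -1; 3 0 -60 0 -1; 3 0 -78 0 -1; 3 0 -94 0 -1; 3 0 -105 0 -1; 3 0 -110 0 -1; 3 0 -110 0 -1"
}}

```text
time: 7.82
ee_pos: [0.4399, -0.1151, 0.2425]
tcp_rot: [[0.992, -0.126, 0.002], [-0.126, -0.992, -0.001], [0.002, 0.001, -1.0]]
ft_force: [0.3, 0.4, 0.3]
opening: 0.0854
```

```bash
python3 - <<'E'
from h import *
from rig import sensors,capture
s=sensors.observe();print(s['time'],s['ee_pos'],s['ft_force'],s['opening'])
for n in ['side','scene']:
    p,d=capture(n);cv2.imwrite(f'pics/{n}2.png',p);M=masks(p)
    for k in ['orange','blue']:
        q=pts(n,M[k],d);q=q[(q[:,0]>.38)&(q[:,0]<.6)&(q[:,2]>.1)&(q[:,2]<.18)&(abs(q[:,1])<.4)]
        t=q[q[:,2]>.1665]
        print(n,k,len(q),len(t),q.mean(0) if len(q) else '',t.mean(0) if len(t) else '')
        if k=='orange' and len(q):print('all',cv2.minEnclosingCircle(q[:,:2].astype('float32')))
E
```

```text
7.8167 [ 0.43994961 -0.11507118  0.24253123] [0.29705767 0.35842058 0.27330684] 0.08535831846745193
side orange 140 33 [ 0.44319235 -0.10777711  0.14881263] [ 0.44167436 -0.11225393  0.16814529]
all ((0.44234660267829895, -0.11175251007080078), 0.009850965812802315)
side blue 326 125 [0.5588393  0.22965568 0.15164364] [0.55893191 0.2247085  0.16841518]
scene orange 87 58 [ 0.44718795 -0.11661711  0.15906465] [ 0.44385725 -0.11603977  0.16868151]
all ((0.4447782039642334, -0.11635280400514603), 0.013501853682100773)
scene blue 241 95 [0.56608384 0.22031579 0.15606262] [0.56113815 0.22176882 0.16868539]
```

View pics/side2.png

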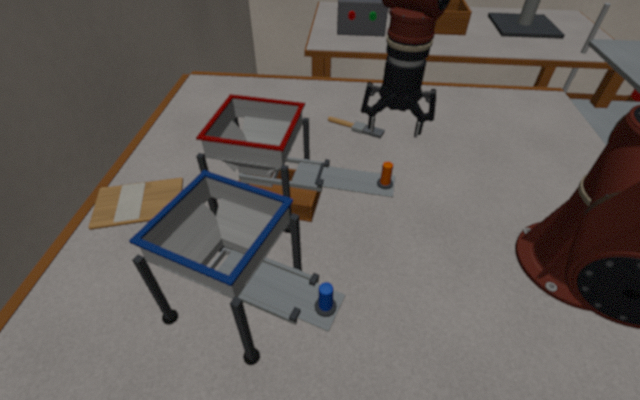

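The side view shows the orange grip far out at (386,174) and the gripper clear above it. The blue grip is unmoved at (326,297).

```bash
python3 -c "
from rig import order;print(order.sign_off())"
```

```text
the job is handed in; nothing more can be done
None
```

I drew the orange-gripped gate out to its end stop, released it, and raised the gripper clear. I then handed the job in at about 8 s; sign-off gives no verdict.

- **End stop:** the pull moved the grip about 89 mm, then travel stopped and the wrist force rose to 29 N. Before that it had stayed below about 9 N.
- **Orange gate:** afterwards the cameras put the grip about 314 mm from the rim centre, which is roughly 109 mm open.
- **Blue gate:** its grip is at the same pixel in the side view as at the start, and the arm never went near it.
- **Gripper:** it is fully open above the post, with the wrist force back to about 0.

**Disagreement:** the camera views differed by up to about 6 mm on the grip's position. I took a middle value for the grasp, and it held. No check failed.

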